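# Clamp the bottles on the shaker and charge them with grinding balls

### The job

Get the bench shaker ready for a milling run: loosen the red clamp knob, stand every bottle on the platform upright in a notch of its own along the rear rail, slide the clamp bar up against the row and tighten the knob again. Once the bottles are clamped, charge each of them with the two steel balls of one scoop: keep a loaded scoop level until its lip rests inside the bottle's mouth, and only then tilt it. Stand the emptied scoops upright on the bench again, leave a spare scoop filled, tip no bottle over and leave the mouse and the timer where they are.

Things in the scene. Friction and masses are not known exactly. Their poses are not given: they have to be found in the camera images.
- shaker: low white bench shaker, fixed; aluminium platform 178 (x) by 350 mm (y), black mat 56 mm above the bench. Origin: centre of the underside, on the bench; x from front panel to rear rail, y left along the rail, z up. The rear rail, up to 80 mm above the bench, has three V notches 36 mm wide, 78 mm apart, bottoms at x = 66, crests at x = 55.6 mm. Guide rails 6 mm above the mat at y = +-155 mm
- notch_1 (a point): right notch of the rear rail: where the centre of a bottle's underside stands when seated in it (on the mat, 33.5 mm in front of the notch bottom)
- notch_2 (a point): the same for the middle notch
- notch_3 (a point): the same for the left notch; 0.14 to 0.2 m to its left stands a tall open carton, its flap up to 0.48 m above the bench
- clamp_bar (a joint): clamp bar in front of the bottles, m: 0 open (to the front), grows to the rear rail, stop 0.063; meets seated bottles at about 0.053. Slides at about 2 N with the knob loose, holds over 20 N with it tight. Upright strip 290 mm long, top 82 mm above the bench, bare front face at x = -66 mm + joint value (shaker frame), notched rubber behind it (crests 22, notch bottoms 12 mm behind that face)
- clamp_knob (a joint): red wing knob, rad: 0 fully loose (stop), grows clockwise seen from above; bites from about 0.85, tight from 1.2, stop at 1.45. Takes about 0.2 N m and stays where it is left
- knob_grip (a point): middle of the red wing, on the knob's upright axis, on the right end of the clamp bar, with which it slides. Wing 44 mm long, 11 mm thick, 20 mm high (10 mm above and below this point), hub 17 mm. At knob angle 0 the wing lies along the shaker's x; it turns clockwise by the knob angle. A 12 mm stem carries it; the grey block under it, 34 x 30 mm, ends 40 mm below this point
- bottle_1: clear plastic wide-mouth bottle, open at the top, 85 mm high; straight body 58 mm in diameter up to 66 mm, then a neck 48 mm in diameter outside, 42 mm inside; 0.12 to 0.2 kg. Origin: centre of its underside, z up. It may be absent
- bottle_2: bottle like bottle_1
- bottle_3: bottle like bottle_1
- scoop_1: steel trough scoop, 25 mm wide (20 inside), 122 mm long, 0.09 kg, with an upright blue grip at the rear: 12 mm thick (y), 26 mm long (x, centre at x = -45.5), 56 mm high. Origin: on the underside (on the bench when it stands), x towards the spout, z up. The balls lie in a well with a level floor at z = 2 mm from x = -30 to 6 and walls 28 mm high. From there a ramp climbs to the spout: see lip_1
- scoop_2: scoop like scoop_1. Behind the three scoops the edge of a sample changer overhangs the bench: it begins 0.535 m in front of the robot's axis, from 115 to 170 mm above the bench
- scoop_3: scoop like scoop_1
- lip_1 (a point): tip of scoop_1's lip, x = 62, y = 0, z = 6 mm in the scoop's frame. The ramp climbs at 17.7 degrees to a crest at x = 50, z = 16 mm (its underside z = 13.5; at x = 44 z = 11.6), walls 12 mm high beside it; beyond, the lip, 16 mm wide, turns down at 40 degrees. So the spout's underside can rest on a rim with the lip inside the mouth. Balls roll out at a tilt clearly above 18 degrees
- lip_2 (a point): the same point of scoop_2
- lip_3 (a point): the same point of scoop_3
- ball_1a: dark steel grinding ball, 16 mm in diameter, 17 g, one of the two that start in scoop_1. Origin: its centre
- ball_1b: dark steel grinding ball, 16 mm in diameter, 17 g, one of the two that start in scoop_1. Origin: its centre
- ball_2a: dark steel grinding ball, 16 mm in diameter, 17 g, one of the two that start in scoop_2. Origin: its centre
- ball_2b: dark steel grinding ball, 16 mm in diameter, 17 g, one of the two that start in scoop_2. Origin: its centre
- ball_3a: dark steel grinding ball, 16 mm in diameter, 17 g, one of the two that start in scoop_3. Origin: its centre
- ball_3b: dark steel grinding ball, 16 mm in diameter, 17 g, one of the two that start in scoop_3. Origin: its centre
- mouse: black computer mouse, 116 x 58 x 39 mm, bystander. Origin: centre of its underside
- timer: white bench timer, 62 x 68 x 20 mm, bystander. Origin: centre of its underside

How it is judged:
On the way, in this order (a step that is already met when the one before it is completed fails the run):
1. the clamp knob has been loosened (value of joint clamp_knob below 0.75 rad), for 0.1 s.
2. every bottle stands upright in a notch of its own, the clamp bar is up against the row and the knob is tight ((horizontal distance between bottle_1 and notch_1 below 0.009 m or horizontal distance between bottle_1 and notch_2 below 0.009 m or horizontal distance between bottle_1 and notch_3 below 0.009 m) and (horizontal distance between bottle_2 and notch_1 below 0.009 m or horizontal distance between bottle_2 and notch_2 below 0.009 m or horizontal distance between bottle_2 and notch_3 below 0.009 m) and (horizontal distance between bottle_3 and notch_1 below 0.009 m or horizontal distance between bottle_3 and notch_2 below 0.009 m or horizontal distance between bottle_3 and notch_3 below 0.009 m) and angle between each of bottle_1, bottle_2, bottle_3's own z axis and vertical below 0.12 rad and value of joint clamp_bar above 0.047 m and value of joint clamp_knob above 1.15 rad), for 0.3 s.
3. every bottle holds the two balls of a scoop ((distance between each of ball_1a, ball_1b and bottle_1 below 0.036 m or distance between each of ball_2a, ball_2b and bottle_1 below 0.036 m or distance between each of ball_3a, ball_3b and bottle_1 below 0.036 m) and (distance between each of ball_1a, ball_1b and bottle_2 below 0.036 m or distance between each of ball_2a, ball_2b and bottle_2 below 0.036 m or distance between each of ball_3a, ball_3b and bottle_2 below 0.036 m) and (distance between each of ball_1a, ball_1b and bottle_3 below 0.036 m or distance between each of ball_2a, ball_2b and bottle_3 below 0.036 m or distance between each of ball_3a, ball_3b and bottle_3 below 0.036 m)), for 0.2 s.
At the end, for the whole second after the job is handed in: every bottle that is there stands upright within 9 mm of a notch point, the clamp bar is past 0.047 m and the knob past 1.15 rad; each bottle holds both balls of exactly one scoop, and every other ball still lies in its own scoop; all scoops stand upright on the bench, at rest (all of step 2 and all of step 3 and not (distance between each of ball_1a, ball_2a and bottle_1 below 0.036 m) and not (distance between each of ball_1a, ball_3a and bottle_1 below 0.036 m) and not (distance between each of ball_2a, ball_3a and bottle_1 below 0.036 m) and not (distance between each of ball_1a, ball_2a and bottle_2 below 0.036 m) and not (distance between each of ball_1a, ball_3a and bottle_2 below 0.036 m) and not (distance between each of ball_2a, ball_3a and bottle_2 below 0.036 m) and not (distance between each of ball_1a, ball_2a and bottle_3 below 0.036 m) and not (distance between each of ball_1a, ball_3a and bottle_3 below 0.036 m) and not (distance between each of ball_2a, ball_3a and bottle_3 below 0.036 m) and ((distance between ball_1a and scoop_1 below 0.04 m and y of ball_1a in the frame of scoop_1 between -0.014 and 0.014 m) or distance between ball_1a and bottle_1 below 0.036 m or distance between ball_1a and bottle_2 below 0.036 m or distance between ball_1a and bottle_3 below 0.036 m) and ((distance between ball_1b and scoop_1 below 0.04 m and y of ball_1b in the frame of scoop_1 between -0.014 and 0.014 m) or distance between ball_1b and bottle_1 below 0.036 m or distance between ball_1b and bottle_2 below 0.036 m or distance between ball_1b and bottle_3 below 0.036 m) and ((distance between ball_2a and scoop_2 below 0.04 m and y of ball_2a in the frame of scoop_2 between -0.014 and 0.014 m) or distance between ball_2a and bottle_1 below 0.036 m or distance between ball_2a and bottle_2 below 0.036 m or distance between ball_2a and bottle_3 below 0.036 m) and ((distance between ball_2b and scoop_2 below 0.04 m and y of ball_2b in the frame of scoop_2 between -0.014 and 0.014 m) or distance between ball_2b and bottle_1 below 0.036 m or distance between ball_2b and bottle_2 below 0.036 m or distance between ball_2b and bottle_3 below 0.036 m) and ((distance between ball_3a and scoop_3 below 0.04 m and y of ball_3a in the frame of scoop_3 between -0.014 and 0.014 m) or distance between ball_3a and bottle_1 below 0.036 m or distance between ball_3a and bottle_2 below 0.036 m or distance between ball_3a and bottle_3 below 0.036 m) and ((distance between ball_3b and scoop_3 below 0.04 m and y of ball_3b in the frame of scoop_3 between -0.014 and 0.014 m) or distance between ball_3b and bottle_1 below 0.036 m or distance between ball_3b and bottle_2 below 0.036 m or distance between ball_3b and bottle_3 below 0.036 m) and angle between each of scoop_1, scoop_2, scoop_3's own z axis and vertical below 0.12 rad and height (world z) of scoop_1 between -0.01 and 0.01 m and linear speed of each of scoop_1, scoop_2, scoop_3, bottle_1, bottle_2, bottle_3 below 0.03 m/s and height (world z) of scoop_2 between -0.01 and 0.01 m and height (world z) of scoop_3 between -0.01 and 0.01 m); the robot touches nothing.
It fails at once if a scoop was tilted more than 17 degrees with a ball in it while its lip was not inside a bottle's mouth ((angle between scoop_1's own z axis and vertical above 0.3 rad and distance between any of ball_1a, ball_1b and scoop_1 below 0.04 m and (horizontal distance between lip_1 and bottle_1 above 0.021 m or z of lip_1 in the frame of bottle_1 above 0.087 m) and (horizontal distance between lip_1 and bottle_2 above 0.021 m or z of lip_1 in the frame of bottle_2 above 0.087 m) and (horizontal distance between lip_1 and bottle_3 above 0.021 m or z of lip_1 in the frame of bottle_3 above 0.087 m)) or (angle between scoop_2's own z axis and vertical above 0.3 rad and distance between any of ball_2a, ball_2b and scoop_2 below 0.04 m and (horizontal distance between lip_2 and bottle_1 above 0.021 m or z of lip_2 in the frame of bottle_1 above 0.087 m) and (horizontal distance between lip_2 and bottle_2 above 0.021 m or z of lip_2 in the frame of bottle_2 above 0.087 m) and (horizontal distance between lip_2 and bottle_3 above 0.021 m or z of lip_2 in the frame of bottle_3 above 0.087 m)) or (angle between scoop_3's own z axis and vertical above 0.3 rad and distance between any of ball_3a, ball_3b and scoop_3 below 0.04 m and (horizontal distance between lip_3 and bottle_1 above 0.021 m or z of lip_3 in the frame of bottle_1 above 0.087 m) and (horizontal distance between lip_3 and bottle_2 above 0.021 m or z of lip_3 in the frame of bottle_2 above 0.087 m) and (horizontal distance between lip_3 and bottle_3 above 0.021 m or z of lip_3 in the frame of bottle_3 above 0.087 m))).
It fails at once if a bottle was tipped over (angle between any of bottle_1, bottle_2, bottle_3's own z axis and vertical above 0.7 rad).
It fails at once if the mouse or the timer was pushed aside (distance of any of mouse, timer from where it was at the start of the episode above 0.03 m).
Of bottle_1, bottle_2, bottle_3 only 2 to 3 are there at a start; the rules pass over those that are not, and their reading is None.
At some moment in a run one of bottle_1, bottle_2, bottle_3 may be knocked a few centimetres aside while the robot is not near it.
It also fails if it takes over 210 s, if anything falls off the work surface, if the arm or the gripper's body presses on something with over 40 N, if the wrist force passes 120 N, or if a joint passes its speed limit or range.

### The arm

A 6-joint arm with a two-finger parallel gripper is mounted at the origin on a cart in front of the work surface, level with it; the furniture and walls round the work are solid. World frame = base frame: x ahead of the robot, y to its left, z up, the work surface at z = 0. Lengths are in m, angles in rad, forces in N, time in s.
With the tool pointing down it reaches from about 0.4 to 0.925 m from the base axis. Payload 3.4 kg.
Tool frame: the origin (TCP) lies midway between the tips of the shut fingers; the grasp point (between the pads) lies 19 mm behind it; z points along the fingers, y is the line along which they close (so a half turn about z gives the same grasp; the last joint's range is limited). The gripper opens to 85 mm and grips with 20 to 120 N. Pads are 22 mm wide; open, the fingers measure 114 mm over their backs; the gripper's body (76 mm by 85 mm) begins 54 mm behind the grasp point. The pads swing forward as they close: fully open they stand 13 mm farther back than shut.
Start: joints at [-1.3, 0.307, 1.506, -0, 1.328, -0.073], TCP at [0.194, -0.541, 0.206] pointing down, gripper open.
Joint ranges: [-3.12, 3.12], [-1.05, 2.28], [0.14, 2.33], [-1.42, 4.57], [0.1, 2.73], [-2.68, 2.68]. Speed limits (rad/s): [2.57, 2.57, 3.14, 3.14, 3.14, 3.14].

### API

Orientations are given as a unit quaternion [w, x, y, z].
In Python, from cell import * gives the robot as it stands.
- The arm moves only by the shell command python3 -m crank 'ROWS' [FORCE]. ROWS is a JSON object of lists of equal length, an entry for each row: "xyz": the shift along the tool's x, y, z in mm, a list of three; "rot": the turn, a rotation vector about the tool's x, y, z in rad, a list of three; "hand": the finger opening in mm, from 0 to 85.4. In form: {"xyz": [[dx, dy, dz], ...], "rot": [[wx, wy, wz], ...], "hand": [hand, ...]}. A call has 1 to 12 rows; each row is the pose to reach, as a shift and turn from the pose commanded when the call began, along the tool's axes at that moment; what a row does not reach only later rows make up. A row lasts 1/8 s, in which the tool goes at most 62.5 mm and 10.7 degrees, less where a joint would pass 70% of its speed; a pose out of reach is approached as far as the arm can. A call with a gripper value outside its range is refused whole. The fingers move at their own pace and stop on an object; FORCE is the grip in N (left out, the last holds). Time passes only in rows, so rows that repeat a pose let the fingers close. It gives the time, the measured TCP pose, the force, the opening and the grip force at its end, in the units of the state.
- sense(): the state, without advancing time (a new reading comes with each control period).
- get_image(name): name is "scene" or "top" or "wrist"; returns the picture (400x640x3 uint8, red, green, blue); there is no depth.
- get_calibration(name): a dict with "camera_matrix" (3x3 intrinsics, pixels), "k1" (the pictures are not rectified: a ray, as slopes to the right and down, at radius r is drawn at 1 + k1 r^2 times it, then the intrinsics apply), "R" (3x3) and "t" (3): a world point X has camera coordinates R X + t; the wrist camera has in their place "tool_from_camera" (4x4, takes a point from camera to tool coordinates, whose origin is the TCP and whose axes are the flange's). Camera axes: x right, y down, z forward; pixel columns grow to the right and rows downward; lengths in m; the calibration is good to about 2 mm. A picture is of the moment at which its call begins: read the wrist's pose just before it. get_calibration takes no time and is no camera call.
- sign_off(): hands the job in; it is judged then, once.
Trained networks look in the newest picture that a camera, given by its name, has taken for a name from the list of things; names that differ only in an ending like _2 or _b are one class to them, and where a whole thing is asked for, a point or a joint stands for the part that bears it (a point fixed in the world has none). Each returns a list of dicts, best first, with "confidence" (0 to 1); they miss things now and then, are a little off and sometimes report something else, mostly with a low value. They report only what shows in the picture. A call takes as long as a camera call.
- outline_of(camera, label): "pixels" (400x640 bool, what is visible of it).
- spot_point(camera, label): "at" ([x, y, z] in m, in world coordinates, good to about 4 mm: a listed point, or the origin of a listed thing).
The state is a dict: "t": time; "q": joint angles; "joint_velocities": joint speeds; "joint_efforts": joint torques, N m; "tcp_pos": TCP position; "eef_rot": TCP orientation; "ft_force": force on the tool from outside, world axes, zero at the start; "ft_torque": the same for the moment, N m; "opening": finger opening in m; "finger_force": force on a finger pad.
Only numpy, scipy, OpenCV 4.12 (cv2) and the standard library are available. Lean on these libraries where they do the work, as an engineer would, in place of code of your own. Each camera call takes 0.05 s, during which the arm holds its last target. There are 200 camera calls.

## Working session

There is one attempt and no reset: what is moved stays moved. The work goes in short steps, Python scripts to look and compute and a shell command to move; the robot and the scene stay as the last step left them, time stands still between calls to the robot, and variables do not carry over. Pictures are saved under pics/ and viewed, at most 14 in all, crops included, and the job is handed in when it is done.

```bash
ls; mkdir -p pics; cat > h.py <<'E'
from cell import *
import numpy as np, cv2
from scipy.spatial.transform import Rotation as R
def save(cam,fn):
    im=get_image(cam); cv2.imwrite('pics/'+fn,im[:,:,::-1]); return im
def spots(cam,labels,n=4):
    for l in labels:
        r=spot_point(cam,l)
        print(cam,l,[(np.round(np.array(d['at'])*1000).astype(int).tolist(),round(d['confidence'],2)) for d in r[:n]])
def pose():
    s=sense(); q=s['eef_rot']; return np.array(s['tcp_pos']),R.from_quat([q[1],q[2],q[3],q[0]])
E
python3 - <<'E'
from h import *
save('scene','s0.png');save('top','t0.png')
for c in('top','scene'): spots(c,['shaker','notch_1','notch_2','notch_3','knob_grip','bottle_1','scoop_1','lip_1','ball_1a','mouse','timer'],6)
p,r=pose();print(p,r.as_matrix().round(2).tolist(),sense()['t'])
E
```

```text
pics
top shaker [([486, 132, 1], 0.74), ([509, 210, 53], 0.23), ([460, -388, -1], 0.16)]
top notch_1 [([508, 211, 53], 0.95), ([527, 58, 56], 0.9), ([518, 134, 58], 0.76), ([447, -298, 13], 0.74), ([560, -87, 0], 0.72)]
top notch_2 [([508, 211, 53], 0.95), ([527, 58, 56], 0.9), ([518, 134, 58], 0.76), ([447, -298, 13], 0.74), ([560, -87, 0], 0.72)]
top notch_3 [([508, 211, 53], 0.95), ([527, 58, 56], 0.9), ([518, 134, 58], 0.76), ([447, -298, 13], 0.74), ([560, -87, 0], 0.72)]
top knob_grip [([448, -32, 125], 0.51)]
top bottle_1 [([488, 100, 53], 0.87), ([515, 29, 57], 0.69)]
top scoop_1 [([449, -300, 2], 0.86), ([452, -208, 4], 0.84), ([459, -385, 0], 0.66), ([450, -373, 7], 0.63)]
top lip_1 [([490, -343, 6], 0.71), ([498, -250, 8], 0.67), ([505, -430, 6], 0.6)]
top ball_1a [([450, -374, 11], 0.37), ([449, -33, 126], 0.22)]
top mouse [([561, -88, 1], 0.75)]
top timer [([437, -81, -3], 0.85), ([515, 133, 55], 0.58), ([489, -344, 7], 0.56)]
scene shaker []
scene notch_1 [([508, 212, 56], 0.98), ([528, 58, 60], 0.81), ([516, 132, 58], 0.66)]
scene notch_2 [([508, 212, 56], 0.98), ([528, 58, 60], 0.81), ([516, 132, 58], 0.66)]
scene notch_3 [([508, 212, 56], 0.98), ([528, 58, 60], 0.81), ([516, 132, 58], 0.66)]
scene knob_grip [([445, -32, 122], 0.7), ([560, -85, -2], 0.25)]
scene bottle_1 [([515, 31, 58], 0.98), ([488, 100, 54], 0.94)]
scene scoop_1 []
scene lip_1 []
scene ball_1a []
scene mouse [([559, -89, 0], 0.93)]
scene timer [([437, -84, 0], 0.85)]
[ 0.19433603 -0.54116064  0.20640022] [[0.94, 0.34, 0.0], [0.34, -0.94, -0.0], [0.0, 0.0, -1.0]] 1.2
```

View pics/s0.png

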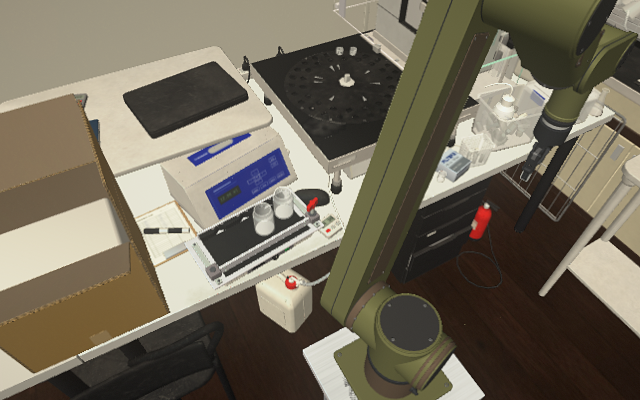

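View pics/t0.png

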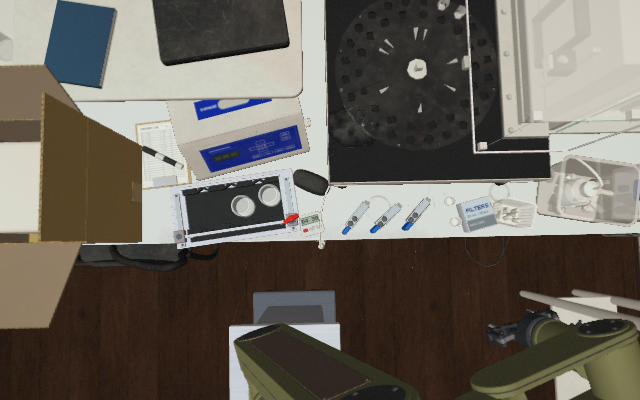

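```bash
cat >> h.py <<'E'
def rows(*targets):
    """targets: (x,y,z mm, yaw of tool x deg[, tilt R]) -> shift & rot from the present pose (last commanded ~ measured)"""
    p,r=pose()
    for t in targets:
        Rt=t[3] if isinstance(t[3],R) else down(t[3])
        d=r.inv().apply(np.array(t[:3])-p*1000); w=(r.inv()*Rt).as_rotvec()
        print('xyz',d.round(0).tolist(),'rot',w.round(3).tolist())
def down(yaw):
    c,s=np.cos(np.radians(yaw)),np.sin(np.radians(yaw))
    return R.from_matrix(np.array([[c,s,0],[s,-c,0],[0,0,-1]]))
def st():
    p,r=pose(); s=sense(); m=r.as_matrix()
    print('t',round(s['t'],2),'tcp',(p*1000).round(1),'yawx',np.degrees(np.arctan2(m[1,0],m[0,0])).round(1),'z',m[:,2].round(3),'open',round(s['opening']*1000,1),'F',np.round(s['ft_force'],1),'ff',s['finger_force'],'q6',round(s['q'][5],2))
E
python3 - <<'E'
from h import *
print(get_calibration('wrist'))
rows((420,-32,270,113)); st()
E
```

```text
{'camera_matrix': array([[344.9191012 ,   0.        , 320.68407719],
       [  0.        , 344.9191012 , 200.07872224],
       [  0.        ,   0.        ,   1.        ]]), 'k1': -0.009688409052334597, 'tool_from_camera': array([[ 6.48190563e-05, -9.63223360e-01, -2.68701981e-01,
         6.88339803e-02],
       [ 9.99999910e-01, -5.02317935e-05,  4.21297555e-04,
        -9.47540744e-04],
       [-4.19301029e-04, -2.68701984e-01,  9.63223270e-01,
        -1.66767167e-01],
       [ 0.00000000e+00,  0.00000000e+00,  0.00000000e+00,
         1.00000000e+00]])}
xyz [384.0, -403.0, -64.0] rot [0.0, -0.0, -1.627]
t 1.2 tcp [ 194.3 -541.2  206.4] yawx 19.8 z [ 0. -0. -1.] open 85.4 F [-0.2 -0.1 -0.2] ff 0.0 q6 -0.07
```

```bash
python3 -m crank '{"xyz":[[384,-403,-64],[384,-403,-64],[384,-403,-64],[384,-403,-64],[384,-403,-64],[384,-403,-64],[384,-403,-64],[384,-403,-64],[384,-403,-64],[384,-403,-64],[384,-403,-64],[384,-403,-64]],"rot":[[0,0,-1.63],[0,0,-1.63],[0,0,-1.63],[0,0,-1.63],[0,0,-1.63],[0,0,-1.63],[0,0,-1.63],[0,0,-1.63],[0,0,-1.63],[0,0,-1.63],[0,0,-1.63],[0,0,-1.63]],"hand":[40,40,40,40,40,40,40,40,40,40,40,40]}'
python3 - <<'E'
from h import *
st()
save('wrist','w1.png')
spots('wrist',['notch_1','knob_grip','bottle_1'],6)
E
```

```text
t: 2.7
tcp_pos: [0.4188, -0.0333, 0.2701]
eef_rot: [-0.0, 0.552, 0.834, -0.0]
ft_force: [0.1, -0.7, -0.5]
opening: 0.04
finger_force: 0.0
t 2.7 tcp [418.8 -33.3 270.1] yawx 113.0 z [-0.001 -0.    -1.   ] open 40.0 F [ 0.1 -0.7 -0.5] ff 0.0 q6 -0.58
wrist notch_1 [([528, 57, 55], 0.64), ([450, -297, 11], 0.25)]
wrist knob_grip [([453, -30, 125], 0.74)]
wrist bottle_1 [([488, 99, 54], 0.69), ([512, 26, 56], 0.67), ([484, 130, 2], 0.38), ([438, -82, -1], 0.21)]
```

View pics/w1.png

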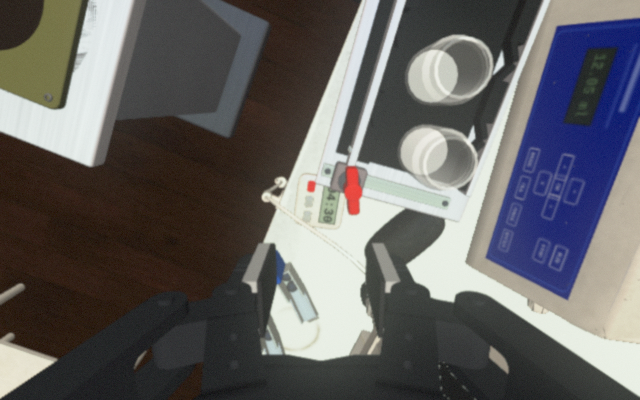

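The picture shows the red knob at about (352,190), bottles at (450,70) and (438,155), the timer under the knob at (322,200). Next I measure the wing angle from its outline.

```bash
cat >> h.py <<'E'
def ray_plane(uv,z,P=None):
    c=get_calibration('wrist'); K=c['camera_matrix']; T=np.array(c['tool_from_camera'])
    p,r=P or pose()
    uv=np.atleast_2d(uv).astype(float)
    d=cv2.undistortPoints(uv[:,None],K,np.array([c['k1'],0,0,0.]))[:,0]
    d=np.c_[d,np.ones(len(d))]
    o=p+r.apply(T[:3,3]); w=r.apply(d@T[:3,:3].T)
    return (o+w*((z-o[2])/w[:,2])[:,None])*1000
E
python3 - <<'E'
from h import *
im=cv2.imread('pics/w1.png').astype(int)
m=(im[:,:,2]>150)&(im[:,:,1]<90)&(im[:,:,0]<90)
m[:,:330]=0
v,u=np.nonzero(m); print(len(u),u.min(),u.max(),v.min(),v.max())
X=ray_plane(np.c_[u,v],0.130)[:,:2]
(c,s,a)=cv2.minAreaRect(X.astype(np.float32)); print(c,s,a)
w,V=np.linalg.eigh(np.cov(X.T)); print(X.mean(0),np.degrees(np.arctan2(V[1,1],V[0,1])))
o=[d for d in outline_of('wrist','bottle_1') if d['confidence']>.4]
print(len(o))
for d in o:
    v,u=np.nonzero(d['pixels']); print(d['confidence'],u.min(),u.max(),v.min(),v.max())
E
```

```text
554 344 360 167 213
(449.29229736328125, -28.75945472717285) (14.67755126953125, 43.690521240234375) 24.743244171142578
[449.24774237 -27.70559545] 116.5790762393223
3
0.97 398 477 125 190
0.68 404 493 35 105
0.57 338 362 166 215
```

```bash
python3 - <<'E'
from h import *
rows((449,-29,160,115.5),(449,-29,108,115.5))
E
```

```text
xyz [-8.0, 29.0, 110.0] rot [-0.0, -0.0, -0.044]
xyz [-8.0, 29.0, 162.0] rot [-0.0, -0.0, -0.044]
```

```bash
python3 -m crank '{"xyz":[[-8,29,55],[-8,29,110],[-8,29,135],[-8,29,162],[-8,29,162],[-8,29,162],[-8,29,162],[-8,29,162],[-8,29,162]],"rot":[[0,0,-0.044],[0,0,-0.044],[0,0,-0.044],[0,0,-0.044],[0,0,-0.044],[0,0,-0.044],[0,0,-0.044],[0,0,-0.044],[0,0,-0.044]],"hand":[40,40,40,40,40,5,5,5,5]}' 30
python3 -c "
from h import *
st()"
```

```text
t: 4.08
tcp_pos: [0.4486, -0.0292, 0.1095]
eef_rot: [0.0, 0.532, 0.847, -0.001]
ft_force: [-3.6, -4.3, 2.2]
opening: 0.0136
finger_force: 29.2
t 4.08 tcp [448.6 -29.2 109.5] yawx 115.7 z [-0.001 -0.002 -1.   ] open 13.6 F [-3.6 -4.3  2.2] ff 29.2146697640419 q6 -0.6
```

```bash
python3 -m crank '{"xyz":[[0,0,0],[0,0,0],[0,0,0],[0,0,0],[0,0,0],[0,0,0],[0,0,0],[0,0,0],[0,0,0],[0,0,0]],"rot":[[0,0,-0.15],[0,0,-0.3],[0,0,-0.45],[0,0,-0.6],[0,0,-0.75],[0,0,-0.9],[0,0,-1.05],[0,0,-1.15],[0,0,-1.15],[0,0,-1.15]],"hand":[5,5,5,5,5,5,5,5,5,5]}' 30
python3 -c "
from h import *
st()"
```

```text
t: 5.32
tcp_pos: [0.4505, -0.03, 0.1098]
eef_rot: [0.001, -0.014, 1.0, -0.002]
ft_force: [-0.5, -6.1, -1.9]
opening: 0.0138
finger_force: 29.2
t 5.33 tcp [450.5 -30.  109.8] yawx -178.4 z [ 0.003 -0.003 -1.   ] open 13.8 F [-0.5 -6.1 -1.9] ff 29.239971041679382 q6 -1.75
```

```bash
python3 - <<'E'
from h import *
rows((450,-30,200,181.6),(488,99,230,110))
E
```

```text
xyz [0.0, -0.0, -90.0] rot [-0.003, 0.003, -0.0]
xyz [-41.0, 127.0, -121.0] rot [-0.001, 0.005, 1.249]
```

```bash
python3 -m crank '{"xyz":[[0,0,0],[0,0,0],[0,0,-50],[0,0,-110],[-41,127,-121],[-41,127,-121],[-41,127,-121],[-41,127,-121],[-41,127,-121],[-41,127,-121],[-41,127,-121],[-41,127,-121]],"rot":[[0,0,0],[0,0,0],[0,0,0],[0,0,0.1],[0,0.005,1.25],[0,0.005,1.25],[0,0.005,1.25],[0,0.005,1.25],[0,0.005,1.25],[0,0.005,1.25],[0,0.005,1.25],[0,0.005,1.25]],"hand":[35,35,35,35,85,85,85,85,85,85,85,85]}' 30
python3 - <<'E'
from h import *
st()
save('wrist','w2.png')
spots('wrist',['notch_1','knob_grip','bottle_1'],6)
im=cv2.imread('pics/w2.png').astype(int)
m=(im[:,:,2]>150)&(im[:,:,1]<90)&(im[:,:,0]<90)
v,u=np.nonzero(m); 
X=ray_plane(np.c_[u,v],0.130)[:,:2]
print(cv2.minAreaRect(X.astype(np.float32)))
rows((488,99,140,110),(488,99,82,110))
E
```

```text
t: 6.82
tcp_pos: [0.4869, 0.1004, 0.2297]
eef_rot: [-0.002, 0.574, 0.819, 0.0]
ft_force: [0.4, -0.2, 0.3]
opening: 0.0851
finger_force: 0.0
t 6.83 tcp [486.9 100.4 229.7] yawx 110.0 z [-0.003  0.003 -1.   ] open 85.1 F [ 0.4 -0.2  0.3] ff 0.0 q6 -0.23
wrist notch_1 [([524, 55, 54], 0.95), ([516, 134, 56], 0.73), ([506, 215, 58], 0.65)]
wrist knob_grip [([452, -27, 123], 0.82)]
wrist bottle_1 [([514, 28, 53], 0.9), ([488, 101, 56], 0.77)]
((454.7857971191406, -26.05243492126465), (28.109525680541992, 37.593780517578125), 82.38163757324219)
xyz [-2.0, 1.0, 90.0] rot [-0.002, -0.004, -0.0]
xyz [-2.0, 1.0, 148.0] rot [-0.002, -0.004, -0.0]
```

View pics/w2.png

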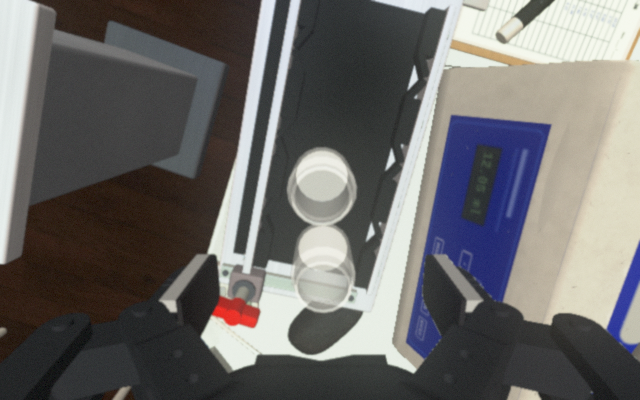

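```bash
python3 -m crank '{"xyz":[[-1,1,60],[-1,1,110],[-1,1,148],[-1,1,148],[-1,1,148],[-1,1,148],[-1,1,148],[-1,1,148]],"rot":[[0,0,0],[0,0,0],[0,0,0],[0,0,0],[0,0,0],[0,0,0],[0,0,0],[0,0,0]],"hand":[85,85,85,85,50,50,50,50]}' 25
python3 - <<'E'
from h import *
st()
rows((518,134,84,110))
E
```

```text
t: 8.02
tcp_pos: [0.4893, 0.1, 0.0835]
eef_rot: [-0.001, 0.574, 0.819, 0.001]
ft_force: [-0.3, -0.6, 8.4]
opening: 0.0575
finger_force: 26.8
t 8.03 tcp [489.3 100.   83.5] yawx 109.9 z [ 0.001  0.003 -1.   ] open 57.5 F [-0.3 -0.6  8.4] ff 26.804397341329604 q6 -0.24
xyz [22.0, 39.0, -0.0] rot [0.002, -0.003, -0.001]
```

```bash
python3 -m crank '{"xyz":[[0,0,-2],[11,18,-2],[21,37,-2],[22,39,-2],[22,39,-1],[22,39,0],[22,39,0],[22,39,0],[22,39,0],[22,39,-60],[22,39,-120]],"rot":[[0,0,0],[0,0,0],[0,0,0],[0,0,0],[0,0,0],[0,0,0],[0,0,0],[0,0,0],[0,0,0],[0,0,0],[0,0,0]],"hand":[50,50,50,50,50,50,68,68,68,68,68]}' 25
python3 - <<'E'
from h import *
st()
get_image('wrist')
spots('wrist',['notch_1','bottle_1'],6)
rows((514,28,200,110),(514,28,84,110))
E
```

```text
t: 9.4
tcp_pos: [0.5166, 0.1335, 0.2016]
eef_rot: [-0.003, 0.574, 0.819, -0.001]
ft_force: [1.3, -0.4, 0.9]
opening: 0.0678
finger_force: 0.0
t 9.4 tcp [516.6 133.5 201.6] yawx 109.9 z [-0.007  0.002 -1.   ] open 67.8 F [ 1.3 -0.4  0.9] ff 0.0 q6 -0.18
wrist notch_1 [([505, 214, 56], 0.91), ([530, 56, 54], 0.9)]
wrist bottle_1 [([516, 135, 55], 0.88), ([512, 28, 54], 0.77)]
xyz [-98.0, -42.0, 5.0] rot [0.006, -0.002, -0.001]
xyz [-98.0, -43.0, 121.0] rot [0.006, -0.002, -0.001]
```

```bash
python3 -m crank '{"xyz":[[-60,-26,0],[-98,-42,0],[-98,-43,60],[-98,-43,100],[-98,-43,119],[-98,-43,119],[-98,-43,119],[-98,-43,119],[-98,-43,119],[-98,-43,119]],"rot":[[0,0,0],[0,0,0],[0,0,0],[0,0,0],[0,0,0],[0,0,0],[0,0,0],[0,0,0],[0,0,0],[0,0,0]],"hand":[85,85,85,85,85,85,50,50,50,50]}' 25
python3 - <<'E'
from h import *
st()
rows((528,57,84,110))
E
```

```text
t: 10.8
tcp_pos: [0.5112, 0.0272, 0.0834]
eef_rot: [-0.001, 0.574, 0.819, 0.001]
ft_force: [0.9, 1.5, 5.5]
opening: 0.057
finger_force: 27.1
t 10.8 tcp [511.2  27.2  83.4] yawx 109.9 z [-0.     0.003 -1.   ] open 57.0 F [0.9 1.5 5.5] ff 27.086065504699945 q6 -0.38
xyz [22.0, 26.0, -1.0] rot [0.001, -0.003, -0.001]
```

```bash
python3 -m crank '{"xyz":[[0,0,-2],[10,13,-2],[21,25,-2],[22,26,-2],[22,26,-1],[22,26,0],[22,26,0],[22,26,0],[22,26,0],[22,26,-60],[22,26,-120]],"rot":[[0,0,0],[0,0,0],[0,0,0],[0,0,0],[0,0,0],[0,0,0],[0,0,0],[0,0,0],[0,0,0],[0,0,0],[0,0,0]],"hand":[50,50,50,50,50,50,68,68,68,68,68]}' 25
python3 - <<'E'
from h import *
st()
get_image('wrist')
spots('wrist',['notch_1','bottle_1','knob_grip'],6)
rows((450,-30,200,181),(450,-30,108,181))
E
```

```text
t: 12.18
tcp_pos: [0.5265, 0.056, 0.2025]
eef_rot: [-0.003, 0.574, 0.819, -0.001]
ft_force: [2.0, 0.0, -1.2]
opening: 0.0678
finger_force: 0.0
t 12.18 tcp [526.5  56.  202.5] yawx 109.9 z [-0.006  0.002 -1.   ] open 67.8 F [ 2.   0.  -1.2] ff 0.0 q6 -0.32
wrist notch_1 []
wrist bottle_1 [([524, 56, 54], 0.96), ([516, 135, 54], 0.91)]
wrist knob_grip []
xyz [-54.0, -103.0, 3.0] rot [0.002, -0.002, -1.24]
xyz [-55.0, -103.0, 95.0] rot [0.002, -0.002, -1.24]
```

```bash
python3 -m crank '{"xyz":[[-30,-50,0],[-54,-103,0],[-54,-103,0],[-54,-103,0],[-54,-103,0],[-54,-103,10],[-54,-103,30],[-54,-103,60],[-54,-103,95],[-54,-103,95],[-54,-103,95],[-54,-103,95]],"rot":[[0,0,-0.18],[0,0,-0.36],[0,0,-0.54],[0,0,-0.72],[0,0,-0.9],[0,0,-1.08],[0,0,-1.24],[0,0,-1.24],[0,0,-1.24],[0,0,-1.24],[0,0,-1.24],[0,0,-1.24]],"hand":[35,35,35,35,35,35,35,35,35,35,5,5]}' 40
python3 - <<'E'
from h import *
st()
rows((450+53*.992,-30+53*.123,109,181))
E
```

```text
t: 13.88
tcp_pos: [0.4484, -0.0299, 0.1075]
eef_rot: [-0.002, -0.009, 1.0, 0.001]
ft_force: [1.0, -3.0, -7.4]
opening: 0.014
finger_force: 39.0
t 13.88 tcp [448.4 -29.9 107.5] yawx -179.0 z [-0.004  0.002 -1.   ] open 14.0 F [ 1.  -3.  -7.4] ff 39.029536843299866 q6 -1.75
xyz [-54.0, 5.0, -2.0] rot [0.002, -0.004, -0.0]
```

```bash
python3 -m crank '{"xyz":[[-10,1.2,0],[-20,2.4,0],[-30,3.6,0],[-40,4.8,0],[-46,5.5,0],[-50,6,0],[-52,6.3,0],[-53,6.4,0]],"rot":[[0,0,0],[0,0,0],[0,0,0],[0,0,0],[0,0,0],[0,0,0],[0,0,0],[0,0,0]],"hand":[5,5,5,5,5,5,5,5]}' 40
python3 - <<'E'
from h import *
st()
get_image('wrist'); spots('wrist',['notch_1','bottle_1'],6)
E
```

```text
t: 14.88
tcp_pos: [0.4941, -0.0238, 0.1071]
eef_rot: [-0.009, -0.009, 1.0, -0.0]
ft_force: [-17.2, -11.7, 13.5]
opening: 0.0134
finger_force: 41.5
t 14.88 tcp [494.1 -23.8 107.1] yawx -178.9 z [-0.017 -0.001 -1.   ] open 13.4 F [-17.2 -11.7  13.5] ff 41.48517608642578 q6 -1.72
wrist notch_1 []
wrist bottle_1 [([517, 138, 54], 0.98), ([503, -254, 7], 0.73), ([526, 57, 55], 0.7)]
```

```bash
python3 - <<'E'
from h import *
im=save('wrist','w3.png')
E
```

```text
(no output)
```

View pics/w3.png

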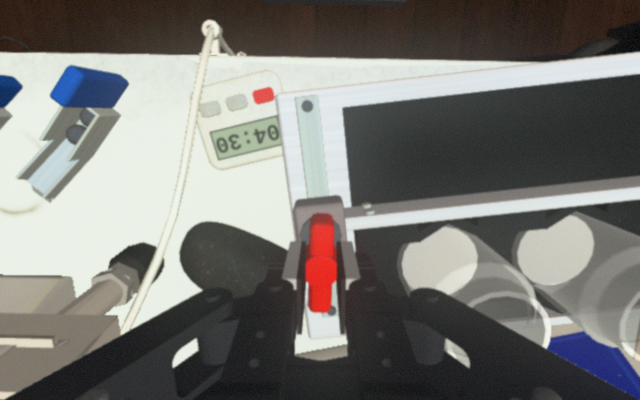

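```bash
python3 - <<'E'
from h import *
im=cv2.imread('pics/w3.png')
cols=im[170:225,480]; print(list(zip(range(170,225),cols.mean(1).astype(int).tolist())))
a=np.radians(7.1);o=np.array([516.8-32.5*np.cos(a),133.4-32.5*np.sin(a)])
def sh(X): d=X[:,:2]-o; return np.c_[d@[np.cos(a),np.sin(a)],d@[-np.sin(a),np.cos(a)]].round(1)
print(o,sh(ray_plane([(480,v) for v in (188,192,196,200,205,210)],0.082)))
print('knob',sh(np.array([[449.3,-29],[494,-24]])))
print('platform front corner',sh(ray_plane([(280,95),(305,106)],0.056)))
E
```

```text
[(170, 43), (171, 49), (172, 52), (173, 50), (174, 51), (175, 48), (176, 49), (177, 53), (178, 54), (179, 53), (180, 53), (181, 53), (182, 52), (183, 53), (184, 53), (185, 52), (186, 54), (187, 55), (188, 54), (189, 55), (190, 56), (191, 56), (192, 78), (193, 103), (194, 118), (195, 119), (196, 120), (197, 119), (198, 122), (199, 121), (200, 124), (201, 125), (202, 132), (203, 160), (204, 198), (205, 221), (206, 224), (207, 225), (208, 225), (209, 224), (210, 227), (211, 226), (212, 225), (213, 225), (214, 224), (215, 210), (216, 159), (217, 94), (218, 62), (219, 62), (220, 61), (221, 64), (222, 61), (223, 61), (224, 63)]
[484.54921202 129.38295201] [[-21.2 -58.9]
 [-18.8 -58.9]
 [-16.4 -58.8]
 [-14.  -58.8]
 [-11.  -58.8]
 [ -8.  -58.8]]
knob [[ -54.6 -152.8]
 [  -9.6 -153.4]]
platform front corner [[ -85.2 -169. ]
 [ -77.2 -154.7]]
```

```bash
python3 -m crank '{"xyz":[[1,0,0],[1,0,0],[1,0,0],[1,0,0],[1,0,0],[1,0,0],[1,0,0],[1,0,0],[1,0,0],[1,0,0]],"rot":[[0,0,0.16],[0,0,0.32],[0,0,0.48],[0,0,0.64],[0,0,0.8],[0,0,0.96],[0,0,1.12],[0,0,1.25],[0,0,1.29],[0,0,1.29]],"hand":[5,5,5,5,5,5,5,5,5,5]}' 40
python3 - <<'E'
from h import *
st()
E
```

```text
t: 16.32
tcp_pos: [0.4968, -0.0205, 0.1072]
eef_rot: [-0.006, 0.594, 0.804, -0.001]
ft_force: [-8.2, -0.1, 3.6]
opening: 0.0135
finger_force: 40.5
t 16.32 tcp [496.8 -20.5 107.2] yawx 107.1 z [-0.01   0.005 -1.   ] open 13.5 F [-8.2 -0.1  3.6] ff 40.47038733959198 q6 -0.43
```

```bash
python3 - <<'E'
from h import *
rows((430,-230,260,-42))
E
```

```text
xyz [-179.0, -127.0, -153.0] rot [-0.013, 0.008, 2.602]
```

```bash
python3 -m crank '{"xyz":[[0,0,0],[0,0,0],[0,0,0],[0,0,-50],[0,0,-100],[0,0,-150]],"rot":[[0,0,0],[0,0,0],[0,0,0],[0,0,0],[0,0,0],[0,0,0]],"hand":[40,40,40,40,40,40]}' 40
python3 - <<'E'
from h import *
st()
save('wrist','w4.png')
spots('wrist',['notch_1','bottle_1','knob_grip'],6)
im=cv2.imread('pics/w4.png').astype(int)
m=(im[:,:,2]>150)&(im[:,:,1]<90)&(im[:,:,0]<90); m=cv2.morphologyEx(m.astype(np.uint8),cv2.MORPH_OPEN,np.ones((3,3)))
n,l,s,c=cv2.connectedComponentsWithStats(m); k=1+np.argmax(s[1:,4]); v,u=np.nonzero(l==k)
X=ray_plane(np.c_[u,v],0.130)[:,:2]
print(len(u),u.mean(),v.mean(),cv2.minAreaRect(X.astype(np.float32)))
rows((430,-230,260,-42))
E
```

```text
t: 17.08
tcp_pos: [0.5011, -0.0223, 0.2588]
eef_rot: [-0.002, 0.594, 0.804, 0.0]
ft_force: [1.2, -0.5, -0.1]
opening: 0.0404
finger_force: 0.0
t 17.07 tcp [501.1 -22.3 258.8] yawx 107.1 z [-0.003  0.003 -1.   ] open 40.4 F [ 1.2 -0.5 -0.1] ff 0.0 q6 -0.43
wrist notch_1 [([520, 138, 55], 0.53)]
wrist bottle_1 [([518, 136, 54], 0.72), ([527, 56, 57], 0.67)]
wrist knob_grip [([559, -88, 0], 0.72), ([499, -22, 126], 0.71)]
608 316.85855263157896 183.33059210526315 ((499.1443786621094, -22.112947463989258), (14.074726104736328, 43.12672805786133), 17.068696975708008)
xyz [-177.0, -130.0, -2.0] rot [-0.003, -0.001, 2.602]
```

View pics/w4.png

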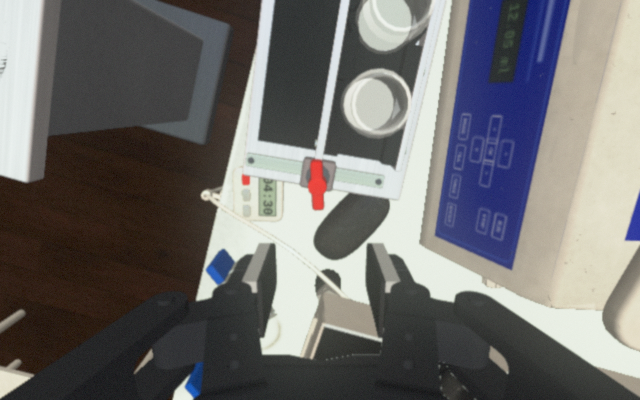

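Knob (317,185) is turned tight and the bar touches the two bottles at (375,103) and (390,25). On to the scoops.

```bash
python3 -m crank '{"xyz":[[-60,-43,0],[-120,-87,0],[-177,-130,0],[-177,-130,0],[-177,-130,0],[-177,-130,0],[-177,-130,0],[-177,-130,0],[-177,-130,0],[-177,-130,0],[-177,-130,0],[-177,-130,0]],"rot":[[0,0,0.18],[0,0,0.36],[0,0,0.54],[0,0,0.72],[0,0,0.9],[0,0,1.08],[0,0,1.26],[0,0,1.44],[0,0,1.62],[0,0,1.8],[0,0,1.98],[0,0,2.16]],"hand":[40,40,40,40,40,40,40,40,40,40,40,40]}' 40
python3 -m crank '{"xyz":[[0,0,0],[0,0,0],[0,0,0]],"rot":[[0,0,0.18],[0,0,0.36],[0,0,0.44]],"hand":[40,40,40]}' 40
python3 - <<'E'
from h import *
st()
im=save('wrist','w5.png')
spots('wrist',['scoop_1','lip_1','ball_1a'],6)
hsv=cv2.cvtColor(im,cv2.COLOR_RGB2HSV)
m=((hsv[...,0]>105)&(hsv[...,0]<125)&(hsv[...,1]>150)&(hsv[...,2]>90)).astype(np.uint8)
n,l,s,c=cv2.connectedComponentsWithStats(m)
for k in range(1,n):
    if s[k,4]>300: print(s[k],c[k].round(),ray_plane(c[k],0.056).round())
E
```

```text
t: 18.77
tcp_pos: [0.4275, -0.2291, 0.2545]
eef_rot: [-0.002, 0.989, -0.148, -0.004]
ft_force: [0.4, -0.8, 0.7]
opening: 0.0404
finger_force: 0.0
t: 19.15
tcp_pos: [0.4274, -0.2291, 0.2545]
eef_rot: [-0.001, 0.933, -0.359, -0.004]
ft_force: [-0.1, -1.2, 0.1]
opening: 0.0399
finger_force: 0.0
t 19.15 tcp [ 427.4 -229.1  254.5] yawx -42.1 z [-0.007  0.005 -1.   ] open 39.9 F [-0.1 -1.2  0.1] ff 0.0 q6 1.73
wrist scoop_1 [([453, -213, -1], 0.88), ([458, -386, -1], 0.85), ([451, -298, 0], 0.84)]
wrist lip_1 [([491, -345, 8], 0.9), ([502, -252, 6], 0.66)]
wrist ball_1a [([447, -375, 10], 0.66)]
[   0  101   61  155 3689] [ 20. 154.] [[654.   0.  56.]]
```

View pics/w5.png

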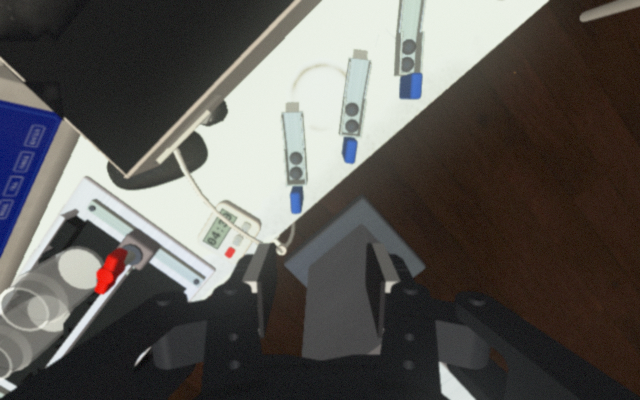

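```bash
python3 - <<'E'
from h import *
im=cv2.imread('pics/w5.png')
b,g,r=[im[...,i].astype(int) for i in range(3)]
m=((b>100)&(r<80)&(b-r>70)).astype(np.uint8); m[:,:200]=0; m[240:]=0
n,l,s,c=cv2.connectedComponentsWithStats(m)
for k in range(1,n):
    if s[k,4]>60: print(s[k],c[k].round(1))
crop=cv2.resize(im[85:225,265:435],None,fx=4,fy=4,interpolation=cv2.INTER_CUBIC); cv2.imwrite('pics/w5c.png',crop)
E
```

```text
[410  74  11  24 235] [415.2  85.7]
[345 140  11  23 200] [350.  150.7]
[292 193   9  20 140] [295.9 202.3]
```

View pics/w5c.png

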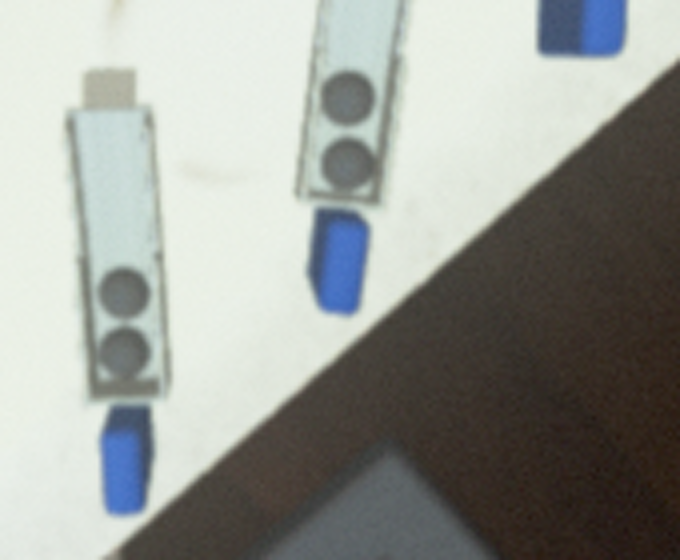

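```bash
python3 - <<'E'
from h import *
for lip,gr in [((292.5,102.5),(296,202.5)),((361,51),(350,152))]:
    L=ray_plane(lip,.006)[0]; G=ray_plane(gr,.056)[0]; d=L-G; print(L.round(),G.round(),np.hypot(*d[:2]),np.degrees(np.arctan2(d[1],d[0])))
E
```

```text
[ 501. -249.    6.] [ 418. -183.   56.] 106.36649747130623 -38.9054072307362
[ 490. -344.    6.] [ 420. -263.   56.] 106.82357590776455 -49.3365183913803
```

```bash
python3 - <<'E'
from h import *
rows((417,-182,120,-39),(417,-182,27,-39))
E
```

```text
xyz [-39.0, -28.0, 136.0] rot [0.001, 0.007, -0.049]
xyz [-38.0, -28.0, 229.0] rot [0.001, 0.007, -0.049]
```

```bash
python3 -m crank '{"xyz":[[-38,-28,40],[-38,-28,90],[-38,-28,140],[-38,-28,180],[-38,-28,180],[-38,-28,180]],"rot":[[0,0.007,-0.049],[0,0.007,-0.049],[0,0.007,-0.049],[0,0.007,-0.049],[0,0.007,-0.049],[0,0.007,-0.049]],"hand":[40,40,40,40,40,40]}' 80
python3 - <<'E'
from h import *
st()
save('wrist','w6.png')
spots('wrist',['scoop_1','lip_1'],6)
rows((417,-182,27,-39))
E
```

```text
t: 20.1
tcp_pos: [0.419, -0.1836, 0.0777]
eef_rot: [0.001, 0.942, -0.334, 0.001]
ft_force: [-0.9, -0.1, 0.3]
opening: 0.0401
finger_force: 0.0
t 20.1 tcp [ 419.  -183.6   77.7] yawx -39.1 z [ 0.002 -0.002 -1.   ] open 40.1 F [-0.9 -0.1  0.3] ff 0.0 q6 1.75
wrist scoop_1 [([450, -299, 1], 0.93), ([454, -211, -2], 0.77)]
wrist lip_1 [([501, -252, 7], 0.88)]
xyz [-4.0, 0.0, 52.0] rot [-0.0, -0.006, -0.001]
```

View pics/w6.png

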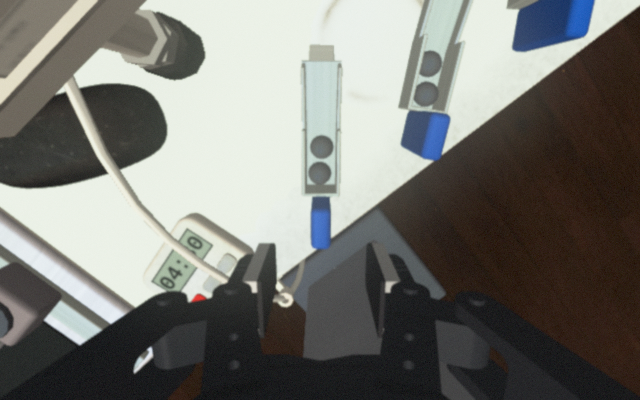

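```bash
python3 -m crank '{"xyz":[[-3,0,20],[-3,0,40],[-3,0,51],[-3,0,51],[-3,0,51],[-3,0,51],[-3,0,51],[-3,0,51],[-3,0,51]],"rot":[[0,0,0],[0,0,0],[0,0,0],[0,0,0],[0,0,0],[0,0,0],[0,0,0],[0,0,0],[0,0,0]],"hand":[40,40,40,40,5,5,5,5,5]}' 80
python3 -m crank '{"xyz":[[0,0,-6],[0,0,-15],[0,0,-30],[0,0,-45]],"rot":[[0,0,0],[0,0,0],[0,0,0],[0,0,0]],"hand":[5,5,5,5]}' 80
python3 - <<'E'
from h import *
st()
save('wrist','w7.png')
spots('wrist',['lip_1'],6)
E
```

```text
t: 21.38
tcp_pos: [0.4167, -0.1818, 0.0269]
eef_rot: [0.001, 0.942, -0.335, 0.002]
ft_force: [0.1, -0.1, 5.9]
opening: 0.0082
finger_force: 78.6
t: 21.88
tcp_pos: [0.4157, -0.1812, 0.0717]
eef_rot: [0.001, 0.942, -0.335, 0.001]
ft_force: [0.4, -0.6, -1.5]
opening: 0.0084
finger_force: 78.6
t 21.88 tcp [ 415.7 -181.2   71.7] yawx -39.1 z [ 0.001 -0.002 -1.   ] open 8.4 F [ 0.4 -0.6 -1.5] ff 78.63507196248975 q6 1.75
wrist lip_1 [([501, -250, 51], 0.66)]
```

View pics/w7.png

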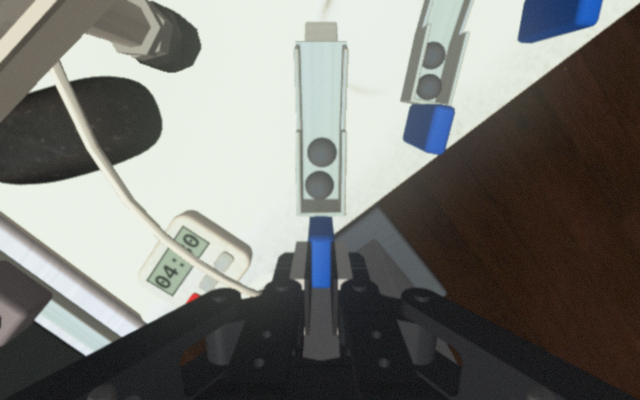

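```bash
python3 - <<'E'
from h import *
rows((415,-178,200,-39),(415,43,200,7))
E
```

```text
xyz [-3.0, -2.0, -127.0] rot [-0.0, -0.006, -0.001]
xyz [-143.0, -173.0, -128.0] rot [0.002, -0.006, -0.804]
```

```bash
python3 -m crank '{"xyz":[[0,0,-15],[0,0,-40],[-1,-1,-65],[-1,-1,-90],[-1,-1,-115],[-2,-2,-127],[-8,-10,-128],[-22,-27,-128],[-36,-44,-128],[-50,-61,-128],[-65,-79,-128],[-79,-96,-128]],"rot":[[0,0,0],[0,0,0],[0,0,0],[0,0,0],[0,0,0],[0,0,0],[0,0,-0.05],[0,0,-0.13],[0,0,-0.21],[0,0,-0.29],[0,0,-0.37],[0,0,-0.45]],"hand":[5,5,5,5,5,5,5,5,5,5,5,5]}' 80
python3 - <<'E'
from h import *
st(); rows((415,43,200,7))
E
```

```text
t: 23.48
tcp_pos: [0.4135, -0.0551, 0.1972]
eef_rot: [0.001, 0.994, -0.114, -0.001]
ft_force: [-0.5, 0.0, -1.5]
opening: 0.0084
finger_force: 78.7
t 23.48 tcp [413.5 -55.1 197.2] yawx -13.0 z [-0.002 -0.001 -1.   ] open 8.4 F [-0.5  0.  -1.5] ff 78.67177940206602 q6 1.57
xyz [-21.0, -96.0, -3.0] rot [0.001, 0.002, -0.35]
```

```bash
python3 -m crank '{"xyz":[[-5,-22,-1],[-10,-46,-2],[-15,-70,-3],[-19,-86,-3],[-21,-95,-3],[-21,-96,-3],[-21,-96,-3]],"rot":[[0,0,-0.08],[0,0,-0.16],[0,0,-0.24],[0,0,-0.31],[0,0,-0.35],[0,0,-0.35],[0,0,-0.35]],"hand":[5,5,5,5,5,5,5]}' 80
python3 - <<'E'
from h import *
st()
save('wrist','w8.png')
spots('wrist',['lip_1','bottle_1'],6)
E
```

```text
t: 24.35
tcp_pos: [0.4164, 0.0413, 0.2012]
eef_rot: [0.001, 0.998, 0.059, 0.0]
ft_force: [0.2, -1.1, -1.2]
opening: 0.0082
finger_force: 78.7
t 24.35 tcp [416.4  41.3 201.2] yawx 6.7 z [ 0.001 -0.002 -1.   ] open 8.2 F [ 0.2 -1.1 -1.2] ff 78.67841216444504 q6 1.45
wrist lip_1 [([525, 54, 180], 0.69)]
wrist bottle_1 [([515, 135, 56], 0.83), ([499, -23, 123], 0.2)]
```

View pics/w8.png

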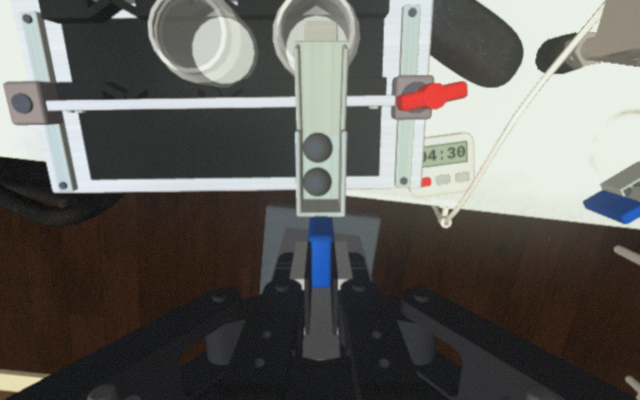

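```bash
python3 - <<'E'
from h import *
print(ray_plane([(272,22),(360,22)],.141).round(1), ray_plane([(305,24),(337,24)],.180).round(1))
im=cv2.imread('pics/w8.png'); cv2.imwrite('pics/w8c.png',cv2.resize(im[:110,240:400],None,fx=5,fy=5))
E
```

```text
[[528.4  84.4 141. ]
 [534.6  32.  141. ]] [[521.8  62.2 180. ]
 [523.7  46.4 180. ]]
```

View pics/w8c.png

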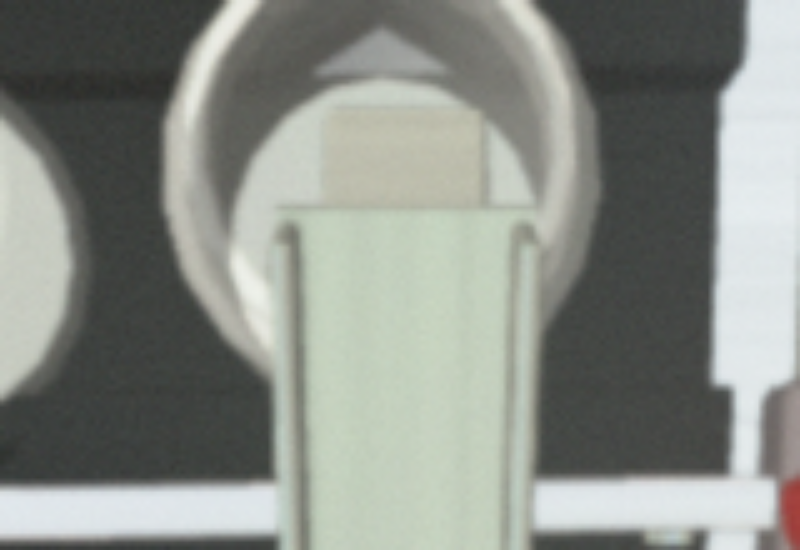

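```bash
python3 -m crank '{"xyz":[[0,-1,10],[0,-2,20],[0,-2,30],[0,-2,38],[0,-2,41],[0,-2,41]],"rot":[[0,0,0],[0,0,0],[0,0,0],[0,0,0],[0,0,0],[0,0,0]],"hand":[5,5,5,5,5,5]}' 80
python3 - <<'E'
from h import *
st()
p,r=pose()
# pivot in tool frame: scoop (43,11) ; TCP at scoop x=-47.3,z=26.9 ; tool z = -scoop z
piv=np.array([43+47.3,0,26.9-11])
for th in (6,12,17,22,27,32,36):
    q=R.from_rotvec([0,-np.radians(th),0]); print(th,round(np.radians(th),3),(piv-q.apply(piv)).round(1).tolist())
print(sense()['q'])
spots('wrist',['lip_1']) if get_image('wrist') is not None else 0
E
```

```text
t: 25.25
tcp_pos: [0.4163, 0.0435, 0.1603]
eef_rot: [0.001, 0.998, 0.059, 0.0]
ft_force: [0.8, 1.3, -1.1]
opening: 0.0084
finger_force: 78.7
t 25.25 tcp [416.3  43.5 160.3] yawx 6.8 z [ 0.001 -0.002 -1.   ] open 8.4 F [ 0.8  1.3 -1.1] ff 78.68006955133751 q6 1.46
6 0.105 [2.2, 0.0, -9.4]
12 0.209 [5.3, 0.0, -18.4]
17 0.297 [8.6, 0.0, -25.7]
22 0.384 [12.5, 0.0, -32.7]
27 0.471 [17.1, 0.0, -39.3]
32 0.559 [22.1, 0.0, -45.4]
36 0.628 [26.6, 0.0, -50.0]
[ 0.00481064  0.13345962  1.87833934 -0.00208927  1.12880959  1.45864985]
wrist lip_1 [([524, 55, 137], 0.69), ([438, -81, -3], 0.17)]
```

```bash
python3 -m crank '{"xyz":[[2.2,0,-9.4],[5.3,0,-18.4],[8.6,0,-25.7],[12.5,0,-32.7],[17.1,0,-39.3],[22.1,0,-45.4],[26.6,0,-50],[26.6,0,-50],[26.6,0,-50],[26.6,0,-50],[26.6,0,-50],[26.6,0,-50]],"rot":[[0,-0.105,0],[0,-0.209,0],[0,-0.297,0],[0,-0.384,0],[0,-0.471,0],[0,-0.559,0],[0,-0.628,0],[0,-0.628,0],[0,-0.628,0],[0,-0.628,0],[0,-0.628,0],[0,-0.628,0]],"hand":[5,5,5,5,5,5,5,5,5,5,5,5]}' 80
python3 - <<'E'
from h import *
st()
save('wrist','w9.png')
E
```

```text
t: 26.85
tcp_pos: [0.4425, 0.0466, 0.2109]
eef_rot: [0.019, 0.95, 0.056, -0.307]
ft_force: [-0.6, 0.6, -1.4]
opening: 0.0082
finger_force: 78.8
t 26.85 tcp [442.5  46.6 210.9] yawx 6.7 z [-0.582 -0.071 -0.81 ] open 8.2 F [-0.6  0.6 -1.4] ff 78.76133416139055 q6 1.5
```

View pics/w9.png

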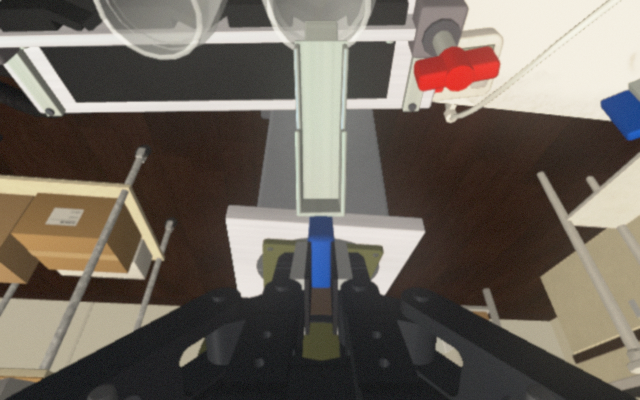

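```bash
python3 - <<'E'
from h import *
rows((416,43.5,162,7),(405,43,215,7))
get_image('scene'); spots('scene',['ball_1a','bottle_1'])
spots('wrist',['ball_1a'])
E
```

```text
xyz [7.0, -0.0, 55.0] rot [0.001, 0.626, -0.005]
xyz [-33.0, -1.0, 19.0] rot [0.001, 0.626, -0.005]
scene ball_1a []
scene bottle_1 [([520, 136, 58], 0.62)]
wrist ball_1a []
```

```bash
python3 -m crank '{"xyz":[[-12,0,-16],[-24,0,-32],[-39,-1,0],[-39,-1,11],[-39,-1,11],[-39,-1,11],[-39,-1,11]],"rot":[[0,0,0],[0,0.1,0],[0,0.28,0],[0,0.46,0],[0,0.626,0],[0,0.626,0],[0,0.626,0]],"hand":[5,5,5,5,5,5,5]}' 80
python3 - <<'E'
from h import *
st()
get_image('wrist'); spots('wrist',['ball_1a','bottle_1','lip_1'])
get_image('top'); spots('top',['ball_1a','bottle_1'])
rows((416,-182,225,-39),(416,-181.5,29,-39))
E
```

```text
t: 27.98
tcp_pos: [0.406, 0.0432, 0.2252]
eef_rot: [0.001, 0.998, 0.059, -0.0]
ft_force: [0.0, 0.0, -1.1]
opening: 0.0081
finger_force: 78.7
t 27.98 tcp [406.   43.2 225.2] yawx 6.7 z [-0.    -0.002 -1.   ] open 8.1 F [ 0.   0.  -1.1] ff 78.72745985310758 q6 1.46
wrist ball_1a []
wrist bottle_1 [([515, 137, 55], 0.91)]
wrist lip_1 [([511, 55, 207], 0.79)]
top ball_1a [([448, -372, 9], 0.49), ([547, 58, 68], 0.38)]
top bottle_1 [([528, 58, 58], 0.81), ([520, 130, 53], 0.69)]
xyz [-16.0, 225.0, -1.0] rot [0.003, 0.001, 0.799]
xyz [-16.0, 224.0, 195.0] rot [0.003, 0.001, 0.799]
```

```bash
python3 -m crank '{"xyz":[[-4,55,0],[-8,110,0],[-12,165,0],[-16,224,0],[-16,224,0],[-16,224,50],[-16,224,100],[-16,224,150],[-16,224,180]],"rot":[[0,0,0.16],[0,0,0.32],[0,0,0.48],[0,0,0.64],[0,0,0.8],[0,0,0.8],[0,0,0.8],[0,0,0.8],[0,0,0.8]],"hand":[5,5,5,5,5,5,5,5,5]}' 80
python3 - <<'E'
from h import *
st(); rows((416,-181.5,27.5,-39))
E
```

```text
t: 29.45
tcp_pos: [0.4141, -0.181, 0.0424]
eef_rot: [0.001, 0.942, -0.335, -0.002]
ft_force: [-0.2, 0.8, -0.8]
opening: 0.0082
finger_force: 78.8
t 29.45 tcp [ 414.1 -181.    42.4] yawx -39.1 z [-0.004 -0.    -1.   ] open 8.2 F [-0.2  0.8 -0.8] ff 78.82737140374957 q6 1.75
xyz [2.0, -1.0, 15.0] rot [0.003, 0.003, -0.002]
```

```bash
python3 -m crank '{"xyz":[[1,0,8],[2,0,14],[2,0,15],[2,0,15],[2,0,15],[2,0,15],[2,0,-30],[2,0,-70]],"rot":[[0,0.003,0],[0,0.003,0],[0,0.003,0],[0,0.003,0],[0,0.003,0],[0,0.003,0],[0,0.003,0],[0,0.003,0]],"hand":[5,5,5,40,40,40,40,40]}' 80
python3 - <<'E'
from h import *
st(); get_image('wrist'); spots('wrist',['scoop_1','lip_1','ball_1a']); rows((419.3,-262.2,90,-49.3))
E
```

```text
t: 30.45
tcp_pos: [0.4165, -0.1825, 0.116]
eef_rot: [0.002, 0.942, -0.335, 0.001]
ft_force: [0.7, -0.5, -0.2]
opening: 0.0402
finger_force: 0.0
t 30.45 tcp [ 416.5 -182.5  116. ] yawx -39.1 z [ 0.001 -0.004 -1.   ] open 40.2 F [ 0.7 -0.5 -0.2] ff 0.0 q6 1.75
wrist scoop_1 [([451, -214, 0], 0.68), ([451, -299, 2], 0.64)]
wrist lip_1 [([503, -252, 9], 0.66)]
wrist ball_1a []
xyz [51.0, 60.0, 26.0] rot [0.001, -0.007, 0.178]
```

Scoop back upright; go over the second scoop and measure its alignment from its blue grip.

```bash
python3 -m crank '{"xyz":[[25,30,0],[51,60,10],[51,60,26],[51,60,26],[51,60,26]],"rot":[[0,0,0.09],[0,0,0.178],[0,0,0.178],[0,0,0.178],[0,0,0.178]],"hand":[40,40,40,40,40]}' 80
python3 - <<'E'
from h import *
st(); im=save('wrist','w10.png'); spots('wrist',['scoop_1','lip_1','ball_1a'])
b,g,r=[im[...,i].astype(int) for i in (2,1,0)]
m=((b>130)&(r<90)&(b-r>70)).astype(np.uint8)
n,l,s,c=cv2.connectedComponentsWithStats(m)
for k in range(1,n):
    if s[k,4]>150: print(s[k],c[k].round(1),ray_plane(c[k],.056).round(1))
for d in outline_of('wrist','scoop_1')[:3]:
    v,u=np.nonzero(d['pixels']); print(d['confidence'],u.min(),u.max(),v.min(),v.max(),'lip u',u[v<v.min()+4].mean())
rows((419.3,-262.2,27,-49.3))
E
```

```text
t: 31.28
tcp_pos: [0.4179, -0.2607, 0.0887]
eef_rot: [0.001, 0.909, -0.417, 0.001]
ft_force: [-0.1, -0.8, 0.5]
opening: 0.04
finger_force: 0.0
t 31.27 tcp [ 417.9 -260.7   88.7] yawx -49.3 z [ 0.    -0.003 -1.   ] open 40.0 F [-0.1 -0.8  0.5] ff 0.0 q6 1.79
wrist scoop_1 [([452, -212, 0], 0.89), ([450, -299, -1], 0.65), ([461, -385, 1], 0.63)]
wrist lip_1 [([490, -346, 9], 0.78), ([503, -254, 7], 0.59)]
wrist ball_1a [([442, -374, 8], 0.8)]
[413  62  21  47 866] [423.1  85.3] [[ 427.4 -356.5   56. ]]
[315 194  17  37 586] [323.3 212.3] [[ 421.1 -264.6   56. ]]
0.91 301 342 37 232 lip u 320.63157894736844
0.81 377 435 0 110 lip u 402.252427184466
0.57 204 267 133 267 lip u 227.9607843137255
xyz [1.0, 0.0, 63.0] rot [0.001, -0.005, 0.001]
```

View pics/w10.png

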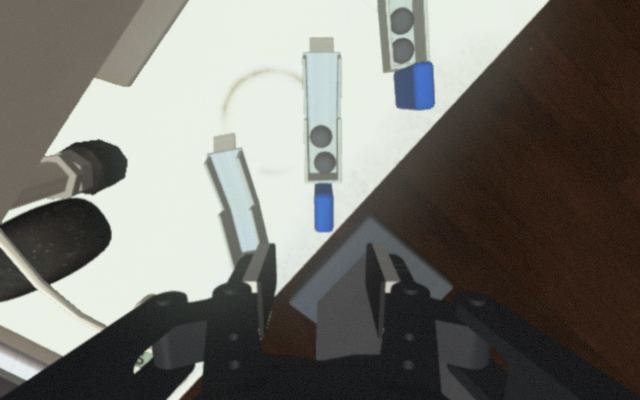

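```bash
python3 -m crank '{"xyz":[[1,0,25],[1,0,50],[1,0,62],[1,0,62],[1,0,62],[1,0,62],[1,0,62],[1,0,62],[1,0,62]],"rot":[[0,0,0],[0,0,0],[0,0,0],[0,0,0],[0,0,0],[0,0,0],[0,0,0],[0,0,0],[0,0,0]],"hand":[40,40,40,40,5,5,5,5,5]}' 80
python3 -m crank '{"xyz":[[0,0,-6],[0,0,-15],[0,0,-30],[0,0,-45]],"rot":[[0,0,0],[0,0,0],[0,0,0],[0,0,0]],"hand":[5,5,5,5]}' 80
python3 - <<'E'
from h import *
st(); get_image('wrist'); spots('wrist',['lip_1','ball_1a'])
rows((410,-262,200,-49),(410,-130,205,-20),(405,118,205,7))
E
```

```text
t: 32.65
tcp_pos: [0.42, -0.263, 0.0283]
eef_rot: [0.002, 0.909, -0.417, 0.003]
ft_force: [-0.9, -0.6, 7.0]
opening: 0.0081
finger_force: 78.7
t: 33.15
tcp_pos: [0.4191, -0.2621, 0.073]
eef_rot: [0.001, 0.909, -0.417, 0.001]
ft_force: [-0.8, 0.2, -1.7]
opening: 0.008
finger_force: 78.5
t 33.15 tcp [ 419.1 -262.1   73. ] yawx -49.3 z [ 0.002 -0.004 -1.   ] open 8.0 F [-0.8  0.2 -1.7] ff 78.54016939178109 q6 1.79
wrist lip_1 [([499, -253, 7], 0.95), ([490, -343, 49], 0.78)]
wrist ball_1a [([450, -295, 46], 0.19)]
xyz [-6.0, 7.0, -127.0] rot [0.001, -0.006, -0.005]
xyz [-106.0, -79.0, -133.0] rot [0.002, -0.006, -0.511]
xyz [-297.0, -237.0, -134.0] rot [0.004, -0.006, -0.982]
```

```bash
python3 -m crank '{"xyz":[[0,0,-15],[0,0,-40],[0,0,-65],[0,0,-90],[0,0,-115],[0,0,-127],[-7,-6,-129],[-20,-16,-129],[-37,-31,-129],[-55,-45,-129],[-73,-60,-129],[-91,-75,-129]],"rot":[[0,0,0],[0,0,0],[0,0,0],[0,0,0],[0,0,0],[0,0,0],[0,0,-0.02],[0,0,-0.06],[0,0,-0.12],[0,0,-0.19],[0,0,-0.26],[0,0,-0.33]],"hand":[5,5,5,5,5,5,5,5,5,5,5,5]}' 80
python3 - <<'E'
from h import *
st(); rows((412,122,202,7))
E
```

```text
t: 34.8
tcp_pos: [0.4151, -0.1415, 0.1995]
eef_rot: [0.001, 0.966, -0.26, -0.0]
ft_force: [0.1, -0.6, -0.7]
opening: 0.0079
finger_force: 78.6
t 34.8 tcp [ 415.1 -141.5  199.5] yawx -30.1 z [-0.001 -0.002 -1.   ] open 7.9 F [ 0.1 -0.6 -0.7] ff 78.57351657003164 q6 1.67
xyz [-135.0, -226.0, -3.0] rot [0.003, 0.0, -0.648]
```

```bash
python3 -m crank '{"xyz":[[-12,-20,-3],[-25,-42,-3],[-38,-64,-3],[-51,-86,-3],[-64,-108,-3],[-77,-130,-3],[-90,-152,-3],[-103,-173,-3],[-116,-194,-3],[-127,-212,-3],[-133,-222,-3],[-135,-226,-3]],"rot":[[0,0,-0.055],[0,0,-0.12],[0,0,-0.18],[0,0,-0.24],[0,0,-0.3],[0,0,-0.37],[0,0,-0.43],[0,0,-0.49],[0,0,-0.55],[0,0,-0.6],[0,0,-0.635],[0,0,-0.648]],"hand":[5,5,5,5,5,5,5,5,5,5,5,5]}' 80
python3 - <<'E'
from h import *
st(); im=save('wrist','w11.png'); spots('wrist',['lip_1','bottle_1','ball_1a'])
for d in outline_of('wrist','bottle_1')[:3]:
    v,u=np.nonzero(d['pixels']); print(d['confidence'],[(k,u[v==k].min(),u[v==k].max()) for k in range(v.min(),v.max(),6)])
g=cv2.cvtColor(im,cv2.COLOR_RGB2GRAY)
for k in (14,20,26): print(k,g[k,255:385:2].tolist())
print('col',g[0:60,321].tolist())
E
```

```text
t: 36.3
tcp_pos: [0.4134, 0.12, 0.2021]
eef_rot: [0.002, 0.998, 0.06, 0.0]
ft_force: [0.9, -0.3, -1.8]
opening: 0.0075
finger_force: 78.6
t 36.3 tcp [413.4 120.  202.1] yawx 6.9 z [ 0.    -0.004 -1.   ] open 7.5 F [ 0.9 -0.3 -1.8] ff 78.57857761904597 q6 1.64
wrist lip_1 [([520, 131, 176], 0.63)]
wrist bottle_1 [([526, 57, 55], 0.97)]
wrist ball_1a []
0.82 [(0, np.int64(306), np.int64(330)), (6, np.int64(294), np.int64(340)), (12, np.int64(287), np.int64(347)), (18, np.int64(283), np.int64(351)), (24, np.int64(279), np.int64(354)), (30, np.int64(277), np.int64(357)), (36, np.int64(275), np.int64(358)), (42, np.int64(274), np.int64(359)), (48, np.int64(274), np.int64(360)), (54, np.int64(274), np.int64(359)), (60, np.int64(276), np.int64(357)), (66, np.int64(278), np.int64(355)), (72, np.int64(282), np.int64(352)), (78, np.int64(286), np.int64(295))]
0.67 [(0, np.int64(422), np.int64(458)), (6, np.int64(413), np.int64(467)), (12, np.int64(406), np.int64(474)), (18, np.int64(400), np.int64(478)), (24, np.int64(394), np.int64(480)), (30, np.int64(389), np.int64(481)), (36, np.int64(384)
[... 2493 characters left out ...]
5, 150, 154, 175, 209, 209, 154, 109, 76, 75, 76, 75, 75, 74, 75, 74, 73, 73, 74, 75, 71, 76, 74]
26 [52, 57, 54, 54, 53, 57, 55, 55, 58, 59, 58, 92, 180, 222, 207, 138, 112, 104, 100, 95, 95, 94, 97, 99, 102, 103, 162, 191, 193, 191, 191, 193, 192, 194, 195, 191, 193, 192, 195, 193, 190, 186, 134, 124, 127, 150, 164, 192, 207, 157, 115, 67, 66, 66, 60, 63, 61, 66, 64, 59, 63, 64, 66, 65, 64]
col [237, 238, 235, 229, 208, 164, 133, 127, 125, 123, 121, 115, 112, 109, 109, 108, 109, 122, 145, 160, 167, 162, 162, 181, 190, 190, 194, 194, 195, 195, 189, 192, 192, 191, 190, 193, 191, 191, 189, 188, 190, 186, 184, 196, 201, 202, 203, 203, 202, 203, 203, 202, 206, 205, 201, 202, 203, 206, 200, 202]
```

```bash
python3 - <<'E'
from h import *
from scipy.optimize import least_squares
pts=[(306,0),(330,0),(294,6),(341,6),(285,14),(348,14),(281,20),(352,20),(278,26),(355,26)]
X=ray_plane(pts,.141)[:,:2]
f=least_squares(lambda p:np.hypot(*(X-p).T)-24,[517,135]); print(f.x.round(1),f.fun.round(1))
L=ray_plane([(307,27),(337,27),(321,24)],.180); print('lip',L.round(1))
E
```

```text
[518.9 134.4] [-0.6 -0.1 -0.5  0.2  0.2  0.   0.5  0.3  0.8  0.6]
lip [[518.5 139.  180. ]
 [520.3 124.1 180. ]
 [520.7 132.2 180. ]]
```

```bash
python3 -m crank '{"xyz":[[-3,-2,4],[-6,-3,12],[-6,-3,22],[-6,-3,32],[-6,-3,39],[-6,-3,41],[-6,-3,41]],"rot":[[0,0,0],[0,0,0],[0,0,0],[0,0,0],[0,0,0],[0,0,0],[0,0,0]],"hand":[5,5,5,5,5,5,5]}' 80
python3 - <<'E'
from h import *
st(); get_image('wrist'); spots('wrist',['lip_1'])
piv=np.array([43+46,0,28.3-11])
for th in (6,12,17,22,27,32,36):
    q=R.from_rotvec([0,-np.radians(th),0]); print(th,round(np.radians(th),3),(piv-q.apply(piv)).round(1).tolist())
E
```

```text
t: 37.42
tcp_pos: [0.4082, 0.1215, 0.1616]
eef_rot: [0.002, 0.998, 0.059, 0.001]
ft_force: [0.3, -0.2, -1.5]
opening: 0.0077
finger_force: 78.6
t 37.42 tcp [408.2 121.5 161.6] yawx 6.8 z [ 0.002 -0.004 -1.   ] open 7.7 F [ 0.3 -0.2 -1.5] ff 78.57644375413656 q6 1.65
wrist lip_1 [([515, 134, 140], 0.89)]
6 0.105 [2.3, 0.0, -9.2]
12 0.209 [5.5, 0.0, -18.1]
17 0.297 [8.9, 0.0, -25.3]
22 0.384 [13.0, 0.0, -32.1]
27 0.471 [17.6, 0.0, -38.5]
32 0.559 [22.7, 0.0, -44.5]
36 0.628 [27.2, 0.0, -49.0]
```

```bash
python3 -m crank '{"xyz":[[2.3,0,-9.2],[5.5,0,-18.1],[8.9,0,-25.3],[13,0,-32.1],[17.6,0,-38.5],[22.7,0,-44.5],[27.2,0,-49],[27.2,0,-49],[27.2,0,-49],[27.2,0,-49],[27.2,0,-49],[27.2,0,-49]],"rot":[[0,-0.105,0],[0,-0.209,0],[0,-0.297,0],[0,-0.384,0],[0,-0.471,0],[0,-0.559,0],[0,-0.628,0],[0,-0.628,0],[0,-0.628,0],[0,-0.628,0],[0,-0.628,0],[0,-0.628,0]],"hand":[5,5,5,5,5,5,5,5,5,5,5,5]}' 80
python3 - <<'E'
from h import *
st(); im=save('wrist','w12.png'); spots('wrist',['ball_1a'])
g=cv2.cvtColor(im,cv2.COLOR_RGB2GRAY); g9=cv2.cvtColor(cv2.imread('pics/w9.png'),cv2.COLOR_BGR2GRAY)
w=cv2.cvtColor(cv2.imread('pics/w8.png'),cv2.COLOR_BGR2GRAY)
for n,x in(('now',g),('empty',g9),('full',w)): print(n,(x[45:210,304:340]<110).sum())
rows((400,121,228,7))
E
```

```text
t: 39.02
tcp_pos: [0.4348, 0.1249, 0.2112]
eef_rot: [0.02, 0.95, 0.055, -0.307]
ft_force: [-0.4, 0.0, -0.7]
opening: 0.0079
finger_force: 78.7
t 39.02 tcp [434.8 124.9 211.2] yawx 6.6 z [-0.581 -0.072 -0.811] open 7.9 F [-0.4  0.  -0.7] ff 78.67265040054917 q6 1.62
wrist ball_1a []
now 55
empty 2
full 1550
xyz [-38.0, -0.0, 7.0] rot [0.003, 0.626, -0.005]
```

Both balls are out. Withdraw and return the scoop.

```bash
python3 -m crank '{"xyz":[[-12,0,-16],[-24,0,-32],[-36,0,-4],[-36,0,7],[-36,0,7],[-36,0,7],[-36,0,7]],"rot":[[0,0,0],[0,0.1,0],[0,0.28,0],[0,0.46,0],[0,0.626,0],[0,0.626,0],[0,0.626,0]],"hand":[5,5,5,5,5,5,5]}' 80
python3 - <<'E'
from h import *
st()
rows((420,-263,225,-49.3),(420,-263,45,-49.3))
E
```

```text
t: 40.0
tcp_pos: [0.4031, 0.1213, 0.2269]
eef_rot: [0.002, 0.998, 0.059, -0.0]
ft_force: [0.2, 0.1, -0.9]
opening: 0.0078
finger_force: 78.6
t 40.0 tcp [403.1 121.3 226.9] yawx 6.8 z [ 0.    -0.004 -1.   ] open 7.8 F [ 0.2  0.1 -0.9] ff 78.64080900326371 q6 1.65
xyz [-28.0, 384.0, 3.0] rot [0.004, -0.002, 0.978]
xyz [-28.0, 383.0, 183.0] rot [0.004, -0.002, 0.978]
```

```bash
python3 -m crank '{"xyz":[[-3,50,0],[-7,100,0],[-11,150,0],[-15,200,0],[-18,250,0],[-22,300,0],[-25,350,0],[-28,383,0],[-28,383,40],[-28,383,90],[-28,383,140],[-28,383,170]],"rot":[[0,0,0.1],[0,0,0.22],[0,0,0.36],[0,0,0.5],[0,0,0.64],[0,0,0.78],[0,0,0.9],[0,0,0.978],[0,0,0.978],[0,0,0.978],[0,0,0.978],[0,0,0.978]],"hand":[5,5,5,5,5,5,5,5,5,5,5,5]}' 80
python3 - <<'E'
from h import *
st()
rows((420,-263,29,-49.3))
E
```

```text
t: 41.5
tcp_pos: [0.4196, -0.2641, 0.0541]
eef_rot: [0.001, 0.909, -0.417, -0.002]
ft_force: [0.1, -0.0, -1.9]
opening: 0.008
finger_force: 78.7
t 41.5 tcp [ 419.6 -264.1   54.1] yawx -49.3 z [-0.004 -0.001 -1.   ] open 8.0 F [ 0.1 -0.  -1.9] ff 78.69601406157017 q6 1.79
xyz [-1.0, -1.0, 25.0] rot [0.004, 0.002, -0.0]
```

```bash
python3 -m crank '{"xyz":[[0,-1,12],[0,-1,20],[0,-1,25],[0,-1,25],[0,-1,25],[0,-1,25],[0,-1,25],[0,-1,-15],[0,-1,-65],[0,-1,-120]],"rot":[[0,0,0],[0,0,0],[0,0,0],[0,0,0],[0,0,0],[0,0,0],[0,0,0],[0,0,0],[0,0,0],[0,0,0]],"hand":[5,5,5,5,40,40,40,40,40,40]}' 80
python3 - <<'E'
from h import *
st()
for c in('wrist','top','scene'):
    save(c,'end_'+c+'.png'); spots(c,['scoop_1','lip_1','ball_1a','bottle_1','knob_grip','mouse','timer'])
E
```

```text
t: 42.75
tcp_pos: [0.4194, -0.2618, 0.179]
eef_rot: [0.002, 0.909, -0.417, 0.0]
ft_force: [0.3, -0.0, -0.5]
opening: 0.04
finger_force: 0.0
t 42.75 tcp [ 419.4 -261.8  179. ] yawx -49.3 z [-0.001 -0.004 -1.   ] open 40.0 F [ 0.3 -0.  -0.5] ff 0.0 q6 1.79
wrist scoop_1 [([452, -216, 2], 0.92), ([459, -387, 0], 0.62), ([450, -297, 0], 0.6)]
wrist lip_1 [([492, -347, 8], 0.75), ([502, -253, 7], 0.61)]
wrist ball_1a [([445, -374, 9], 0.77)]
wrist bottle_1 [([526, 55, 51], 0.87)]
wrist knob_grip [([499, -22, 123], 0.94)]
wrist mouse [([562, -89, -2], 0.63)]
wrist timer [([436, -78, 0], 0.62), ([501, -252, 8], 0.38)]
top scoop_1 [([454, -209, 3], 0.85), ([508, 208, 56], 0.72), ([519, 133, 52], 0.34)]
top lip_1 [([501, -252, 4], 0.78)]
top ball_1a []
top bottle_1 [([517, 131, 51], 0.6), ([525, 53, 59], 0.56)]
top knob_grip [([500, -24, 125], 0.4)]
top mouse [([558, -93, 2], 0.85)]
top timer [([436, -78, -1], 0.97)]
scene scoop_1 [([459, -387, 2], 0.75), ([448, -297, -2], 0.73)]
scene lip_1 [([505, -423, 7], 0.79), ([491, -342, 7], 0.65), ([558, -82, 1], 0.45)]
scene ball_1a []
scene bottle_1 [([516, 136, 55], 0.79), ([528, 58, 61], 0.56)]
scene knob_grip [([498, -28, 122], 0.63)]
scene mouse [([561, -84, -1], 0.62)]
scene timer [([525, 60, 57], 0.29)]
```

```bash
python3 -m crank '{"xyz":[[-30,-50,-60],[-60,-100,-60],[-90,-150,-60],[-120,-200,-60],[-165,-245,-60],[-200,-280,-60],[-215,-290,-60],[-215,-290,-60],[-215,-290,-60],[-215,-290,-60]],"rot":[[0,0,-0.1],[0,0,-0.25],[0,0,-0.4],[0,0,-0.55],[0,0,-0.7],[0,0,-0.85],[0,0,-0.98],[0,0,-0.98],[0,0,-0.98],[0,0,-0.98]],"hand":[40,40,40,40,40,40,40,40,40,40]}' 80
python3 - <<'E'
from h import *
st(); im=save('wrist','chk.png'); spots('wrist',['ball_1a','bottle_1'],6)
g=cv2.cvtColor(im,cv2.COLOR_RGB2GRAY)
for d in outline_of('wrist','bottle_1')[:2]:
    v,u=np.nonzero(d['pixels']); print(d['confidence'],u.min(),u.max(),v.min(),v.max())
    print(g[v.min():v.max():4,u.min():u.max():4])
E
```

```text
t: 45.2
tcp_pos: [0.4996, 0.089, 0.2363]
eef_rot: [0.002, 0.998, 0.058, -0.0]
ft_force: [0.1, 0.3, 0.1]
opening: 0.04
finger_force: 0.0
t 45.2 tcp [499.6  89.  236.3] yawx 6.7 z [-0.    -0.005 -1.   ] open 40.0 F [0.1 0.3 0.1] ff 0.0 q6 1.55
wrist ball_1a []
wrist bottle_1 [([527, 57, 60], 0.87), ([517, 136, 53], 0.81)]
0.81 325 397 121 193
[[ 80  76  76  77  77  75 149 185 190 199 104  81  76  75  76  76  80  82]
 [ 75  77  78  77  91 132 173 201 194 178 161 133 102  76  76  76  78  78]
 [ 76  72  77 127 188 217 231 211 187 182 174 220 162 152 106  75  77  78]
 [ 72  74 131 203 231 233 232 166 151 170 189 219 217 165 152 139  77  73]
 [ 73 104 193 228 234 228 219 218 190 158 116 215 226 228 175 151 122  74]
 [ 73 136 227 229 225 230 231 206 141 114 189 206 202 205 170 187 143  96]
 [ 77 161 205 199 175 215 202 205 204 205 203 205 204 205 153 165 189 131]
 [ 82 177 211 169 203  91 203 201 203 203 205 205 204 203 160 139 181 159]
 [ 87 204 205 199 126 123 202 202 205 204 203 201 205 202 154 139 162 198]
 [ 75 191 226 212 128 202 203 205 203 204 205 203 204 202 141 138 154 203]
 [ 70 1
[... 1340 characters left out ...]
205 203 209 229 215 179]
 [193 156 100  97 101 140 203 205 204 201 196 142 154 200 204 234 215 141]
 [167 161  98  99 101 103 180 203 203 204 108  98  88 109 204 236 195 121]
 [101 203 109  98  99 102 104 186 202 201 101 103  92  76 203 227 150 104]
 [ 54 226 116 102 101  99  99 102 145 193 117 102  91 105 169 166 131  68]
 [ 51 157 181 112 101  98 100 100 101 106 111  97  96 115 175 148 114  61]
 [ 56  61 206 151 116 103 104 105 104 101 103 105 109 149 171 128  65  61]
 [ 59  56  74 215 171 119 113 107 105 108 103 117 155 178 131  74  63  64]
 [ 57  56  56  63 170 216 168 135 136 133 151 194 191 146 118 111  63  71]
 [172 175 175 182 186 196 224 233 231 229 217 208 216 216 218 220 220 218]]
```

```bash
python3 -m crank '{"xyz":[[-45,0,-10],[-90,0,-20],[-92,0,-30],[-92,0,-30],[-92,0,-30]],"rot":[[0,0,0],[0,0,0],[0,0,0],[0,0,0],[0,0,0]],"hand":[40,40,40,40,40]}' 80
python3 - <<'E'
from h import *
st(); im=save('wrist','chk2.png'); spots('wrist',['ball_1a','bottle_1'],6); spots('wrist',['ball_2b'],6)
g=cv2.cvtColor(im,cv2.COLOR_RGB2GRAY)
for d in outline_of('wrist','bottle_1')[:2]:
    v,u=np.nonzero(d['pixels']); print(d['confidence'],u.min(),u.max(),v.min(),v.max())
    print(g[v.min():v.max():4,u.min():u.max():4])
E
```

```text
t: 46.02
tcp_pos: [0.4094, 0.0793, 0.2664]
eef_rot: [0.002, 0.998, 0.06, 0.0]
ft_force: [0.1, 0.5, -0.1]
opening: 0.0402
finger_force: 0.0
t 46.02 tcp [409.4  79.3 266.4] yawx 6.8 z [ 0.001 -0.004 -1.   ] open 40.2 F [ 0.1  0.5 -0.1] ff 0.0 q6 1.55
wrist ball_1a []
wrist bottle_1 [([526, 54, 54], 0.72)]
wrist ball_2b [([544, 59, 66], 0.72)]
0.78 327 396 9 86
[[228 229 231 231 229 231 231 228 231 230 229 230 229 226 226 225 223 223]
 [ 81  81  81 111 117 128 183 226 226 204 214 226 228 168  81  78  77  77]
 [ 78  78  76 193 196 208 180 125 117 119 125 138 143 193 219  87  76  80]
 [ 76  78  74 170 179 156 108 130 106 110 117 117 125 146 163 216  80  76]
 [ 75  75 133 189 161 116 152 157 164 136 115 122 124 130 155 178 194  77]
 [ 64  71 186 159 119 113 133 163 106 102 123 121 125 130 126 157 217  71]
 [ 69 123 171 160 164 207 206 108 108 104  97 137 133 133 133 154 192 138]
 [ 70 188 152 218 207 204 199 105 108 102  87 205 139 139 137 137 166 190]
 [ 72 188 209 222 204 205 205 100 100  96 122 206 202 135 140 139 168 195]
 [ 80 183 226 185 192 206 204 194 114 131 203 204 206 160 140 14
[... 1580 characters left out ...]
207 204 211 231 217 162]
 [ 67 218 116  96  99 202 206 205 206 206 207 206 205 206 221 219 217 172]
 [ 59 184 168  99  96 203 206 204 205 205 208 203 206 208 237 203 218 187]
 [ 60 131 189 138  96 198 203 205 204 207 207 205 208 227 222 217 217 150]
 [ 57  59 172 170 145 163 202 204 203 205 190 126 200 231 205 216 206 116]
 [ 59  55  71 178 159 165 221 207 205 206 156 214 170 155 218 216 189  90]
 [ 56  57  56  83 171 157 169 235 235 232 168 125 144 146 218 200 111  62]
 [ 57  58  57  58  64 155 160 167 224 224 167 156 147 163 199 109  72  62]
 [ 56  58  57  62  55  58  65 109 141 166 204 152 140 128  81  65  59  62]
 [ 55  53  56  57  56  57  58  59  55  66  85  87  80  62  57  60  62  63]]
```

```bash
python3 -c "
from cell import *
print(sign_off())"
```

```text
the job is handed in; nothing more can be done
None
```

I handed the job in. Two bottles were present: both are clamped in their notches with the knob tight and hold two balls each. The two emptied scoops and the spare scoop, still filled, stand on the bench. In the final images I could clearly see one ball in each bottle and only part of the second. `sign_off()` gave no verdict.

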